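# Let two spent batteries into the lever-lid collection box

## Task

Two spent batteries are waiting on the sloping feed tray of the green battery collection box, held back by its closed lid. With the fingertips press the red lever paddle from above all the way down, keep the lid fully open until both batteries have rolled in, then ease the paddle back up so that the lid shuts gently without slamming, and move clear. Work the lid only through the paddle, press it without gripping it, do not touch the lid or the batteries, and leave everything else on the desk as it stands.

Things in the scene. Friction and masses are not known exactly. Their poses are not given: they have to be found in the camera images.
- mouth (a point): Middle of the sill of the mouth of a green steel box fixed to the desk: upper edge of its front wall, 90 mm above the desk. x points into the box, y to its left, z up. From here the box is 220 mm deep (x), 180 wide, and 140 high above the desk (its floor 12 mm). A steel feed tray 172 mm wide juts out 85 mm in front, sloping 12 degrees down to the sill. Lever on the right side (-y).
- paddle (a point): Middle of the upper face of the red lever paddle, a plate 40 (box x) x 44 (y) x 8 mm with three black ribs, in front and right of the tray. From the mouth it is at x = -136, y = -150 mm, 159 mm above the desk at rest, 72 mm fully pressed: it goes down 87 mm almost straight. Its free edge is tipped up 10 degrees at rest, down 10 degrees when pressed. Axes: along the mouth's at rest.
- lever (a joint): Turn of the lever about its pivot on the box's side, 250 mm from the paddle: 0 at rest (paddle up, lid shut), 0.35 rad with the paddle fully down at a firm stop (lid fully open). Pressing takes about 3 to 8 N, a little less as the lid rises. No catch, no damper: the lid's weight drives the paddle back up when it is let go.
- lid (a joint): Opening of the grey steel lid (228 x 188 mm, about 0.6 kg, hinged at the box's top rear edge, its downturned front lip closing the mouth): 0 shut, 0.77 rad fully open. A push rod links it to the lever: 2.2 times the lever's angle, so 10 mm of paddle is about 0.09 rad of lid. Let go, it slams; with a finger following on the paddle it closes at the finger's pace (50 mm/s of paddle: 0.45 rad/s).
- cell_a: Spent D-size battery, blue with black foot and yellow tape over the terminal, 34 mm diameter, 60 mm long, 140 g, lying across the tray (axis along the box's y) against the lid's lip, in the tray's left half (+y). Origin: its centre, 113 mm above the desk at first. It rolls in by itself once the lid has risen some 0.25 rad, and then lies on the box's floor, its centre below 40 mm.
- cell_b: The other spent D-size battery, the same but copper coloured, in the right half of the tray (-y). Origin: its centre.
- mug: Blue mug, 80 mm across, 92 mm high, standing near the robot on the left. Origin: centre of its foot. To be left alone.
- glue_stick: White and orange glue stick standing upright, 29 mm across, 94 mm high, in front of the tray, about 160 mm to the left of the paddle's middle. Origin: centre of its foot. To be left alone.
- stapler: Blue and black stapler, 145 x 36 mm, 60 mm high, to the left of the box. Origin: centre of its underside. To be left alone.
- tape_dispenser: Black tape dispenser with a yellow roll, 150 x 55 mm, 85 mm high, at the front left of the desk. Origin: centre of its underside. To be left alone.
- magnifier: Black hand magnifier lying flat, lens 92 mm across, 200 mm long, at the front right of the desk. Origin: on its underside, where lens rim and handle meet. To be left alone.
- glasses_case: Brown spectacle case, 60 x 160 mm, 42 mm high, on the right of the desk. Origin: centre of its underside. To be left alone.
There are look-alikes about, which are no part of the job. Of the things like the cell_a, leave any that is pink; of the rest the larger one is meant.

How it is judged:
On the way:
1. the paddle is held fully down (lever beyond 0.31 of 0.35 rad, lid fully open) with both batteries inside the box (value of joint lever above 0.31 rad and x of cell_a in the frame of mouth between 0 and 0.22 m and y of cell_a in the frame of mouth between -0.09 and 0.09 m and z of cell_a in the frame of mouth between -0.09 and -0.02 m and x of cell_b in the frame of mouth between 0 and 0.22 m and y of cell_b in the frame of mouth between -0.09 and 0.09 m and z of cell_b in the frame of mouth between -0.09 and -0.02 m), for 0.3 s.
At the end, for the whole second after the job is handed in: The lid is shut (within 0.03 rad) with the paddle back up (lever within 0.015 rad of rest), and both batteries are inside the box (value of joint lid below 0.03 rad and value of joint lever below 0.015 rad and x of cell_a in the frame of mouth between 0 and 0.22 m and y of cell_a in the frame of mouth between -0.09 and 0.09 m and z of cell_a in the frame of mouth between -0.09 and -0.02 m and x of cell_b in the frame of mouth between 0 and 0.22 m and y of cell_b in the frame of mouth between -0.09 and 0.09 m and z of cell_b in the frame of mouth between -0.09 and -0.02 m); the robot touches nothing.
It fails at once if the lid slams: over the last 0.12 rad before it shuts it moves faster than 1.6 rad/s (0.36 m/s at its front edge) (value of joint lid below 0.12 rad and velocity of joint lid below -1.6 rad/s).
It fails at once if the robot touches the lid (contact force between any of the fingers, the arm and lid above 0.5 N).
It fails at once if the robot touches, lifts or carries a battery (contact force between any of the fingers, the arm and cell_a above 0.3 N or contact force between any of the fingers, the arm and cell_b above 0.3 N).
It fails at once if the paddle is gripped: the fingers reach down past it so that it lies between the pads, instead of pressing on its top (horizontal distance between the grasp point and paddle below 0.05 m and z of the grasp point in the frame of paddle below 0.002 m).
It fails at once if another thing on the desk is moved by more than 15 mm or tipped (distance of any of mug, glue_stick, stapler, tape_dispenser, magnifier, glasses_case from where it was at the start of the episode above 0.015 m or angle between any of mug, glue_stick, stapler, tape_dispenser, magnifier, glasses_case's own z axis and vertical above 0.3 rad).
It also fails if it takes over 40 s, if anything falls off the work surface, if the arm or the gripper's body presses on something with over 40 N, if the wrist force passes 120 N, or if a joint passes its speed limit or range.

## Robot

A 6-joint arm with a two-finger parallel gripper is mounted at the origin on the work surface. World frame = base frame: x ahead of the robot, y to its left, z up, the work surface at z = 0. Lengths are in m, angles in rad, forces in N, time in s.
With the tool pointing down it reaches from about 0.25 to 0.8 m from the base axis. Payload 8.5 kg.
Tool frame: the origin (TCP) lies on the front face of the gripper's body, between the roots of the fingers; the fingertips stand 73 mm ahead of it and the grasp point (between the pads) lies 54 mm ahead of it (manip.grip_point_offset is the distance from the TCP to the grasp point, in m); z points along the fingers, y is the line along which they close (so a half turn about z gives the same grasp; the last joint's range is limited). The gripper opens to 85 mm and grips with 20 to 120 N. Pads are 22 mm wide; open, the fingers measure 114 mm over their backs; the gripper's body (76 mm by 85 mm) begins 54 mm behind the grasp point. The pads swing forward as they close: fully open they stand 13 mm farther back than shut.
Start: joints at [-1.311, 0.238, -0.013, 1.319, 0, 1.571], TCP at [0.135, -0.507, 0.304] pointing down, gripper open.
Joint ranges: [-2.66, 2.66], [-1.03, 1.9], [-1.14, 1.46], [-1.82, 2.27], [-1.45, 1.34], [-3.14, 3.14]. Speed limits (rad/s): [2.22, 2.22, 2.79, 3.14, 3.14, 3.14].

## Interface

Orientations are given as a 3x3 rotation matrix whose columns are the frame's x, y, z axes.
In Python, from workcell import manip gives the robot as it stands.
- The arm moves only by the tool send_rows, never from a script. Its argument "steps" is a list that holds one entry, the list of rows, each a list of 7 numbers: the shift along the world's x, y, z in m, then the turn, a rotation vector about the world's x, y, z in degrees, then the opening, from -1 (shut) to 1 (fully open), so that 0 is half open. A call has 1 to 5 rows; each row shifts and turns the commanded pose from where the row before left it; what a row does not reach is not made up. A row lasts 1/10 s, in which the tool goes at most 50 mm and 8.59 degrees, less where a joint would pass 70% of its speed; a pose out of reach is approached as far as the arm can. A call with a gripper value outside its range is refused whole. The fingers move at their own pace and stop on an object; "squeeze" is the grip in N (left out, the last holds). Time passes only in rows, so rows that do not move let the fingers close. It gives the time, the measured TCP pose, the force, the opening and the grip force at its end, in the units of the state.
- manip.observe(): the state, without advancing time (a new reading comes with each control period).
- manip.grab_frame(name): name is "side" or "top"; returns the picture (420x560x3 uint8, red, green, blue); there is no depth.
- manip.camera_model(name): a dict with "mtx" (3x3 intrinsics, pixels), "extrinsics" (4x4, takes a point from world to camera coordinates). Camera axes: x right, y down, z forward; pixel columns grow to the right and rows downward; lengths in m; the calibration is good to about 2 mm. A picture is of the moment at which its call begins. camera_model takes no time and is no camera call.
- manip.close_job(): hands the job in; it is judged then, once.
The state is a dict: "time_s": time; "joint_pos": joint angles; "qd": joint speeds; "tau": joint torques, N m; "tool_pos": TCP position; "ee_rot": TCP orientation; "contact_force": force on the tool from outside, world axes, zero at the start; "wrist_torque": the same for the moment, N m; "opening": finger opening in m; "grip_force": force on a finger pad.
Only numpy, scipy, OpenCV 4.12 (cv2) and the standard library are available. Lean on these libraries where they do the work, as an engineer would, in place of code of your own. Each camera call takes 0.05 s, during which the arm holds its last target. There are 200 camera calls.

## Working session

There is one attempt and no reset: what is moved stays moved. The work goes in short steps, Python scripts to look and compute and a tool call to move; the robot and the scene stay as the last step left them, time stands still between calls to the robot, and variables do not carry over. Pictures are saved under pics/ and viewed, at most 10 in all, crops included, and the job is handed in when it is done.

Besides the shell and the picture viewer there is one more tool, called after "Emit:" as a command line: name --argument value ..., lists and objects as JSON in quotes. send_rows: Moves the arm, as the interface text tells. Its arguments: {"type":"object","properties":{"steps":{"type":"array"},"squeeze":{"type":"number"}},"required":["steps"]}

```bash
mkdir -p pics; python3 - <<'E'
from workcell import manip
import cv2,numpy as np
for n in("side","top"):
    im=manip.grab_frame(n);cv2.imwrite(f"pics/{n}0.png",im[:,:,::-1])
    c=manip.camera_model(n);print(n,np.round(c["mtx"],1).tolist(),np.round(c["extrinsics"],3).tolist())
s=manip.observe();print(s["time_s"],s["tool_pos"],np.round(s["ee_rot"],3).tolist(),s["opening"],s["contact_force"])
E
```

```text
side [[521.9, 0.0, 279.4], [0.0, 521.9, 204.1], [0.0, 0.0, 1.0]] [[-0.991, -0.134, 0.004, 0.517], [-0.067, 0.467, -0.882, 0.164], [0.116, -0.874, -0.472, 1.483], [0.0, 0.0, 0.0, 1.0]]
top [[471.9, 0.0, 275.4], [0.0, 471.9, 205.2], [0.0, 0.0, 1.0]] [[-0.019, -1.0, 0.019, -0.022], [-0.998, 0.018, -0.062, 0.556], [0.062, -0.02, -0.998, 1.274], [0.0, 0.0, 0.0, 1.0]]
0.1 [ 0.13480189 -0.50712015  0.3033425 ] [[0.966, 0.257, -0.0], [0.257, -0.966, 0.001], [-0.0, -0.001, -1.0]] 0.08534319390478928 [-0.56661261 -0.17670359  0.67969868]
```

View pics/side0.png

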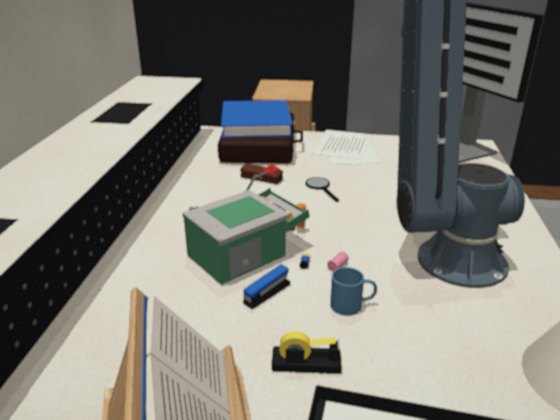

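View pics/top0.png

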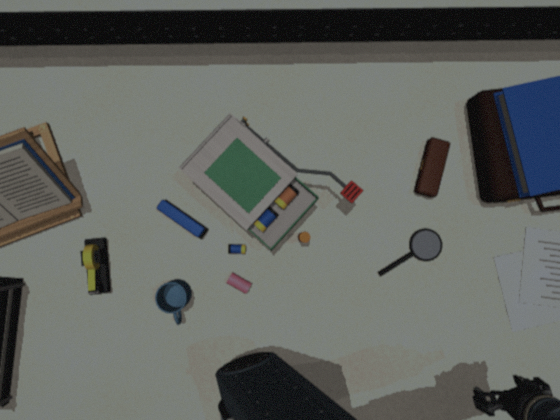

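The top view shows the green box with its tray facing lower right. The red paddle is at about (352,191), the two batteries are on the tray at (266,218) and (287,196), and the glue stick is at (304,238). The look-alikes are at (237,249) and (238,282). Next I'll locate the paddle precisely.

```bash
cat >h.py <<'E'
from workcell import manip
import cv2,numpy as np
def ray(n,u,v,z):
    c=manip.camera_model(n);E=np.array(c["extrinsics"]);R,t=E[:3,:3],E[:3,3]
    o=-R.T@t;d=R.T@np.linalg.solve(np.array(c["mtx"]),[u,v,1.]);return o+d*(z-o[2])/d[2]
def red(im):
    h=cv2.cvtColor(im,cv2.COLOR_RGB2HSV);m=(((h[...,0]<6)|(h[...,0]>174))&(h[...,1]>150)&(h[...,2]>90)).astype(np.uint8)
    m=cv2.morphologyEx(m,cv2.MORPH_CLOSE,np.ones((5,5)));n,l,s,c=cv2.connectedComponentsWithStats(m)
    return [(s[i].tolist(),c[i].round(1).tolist(),cv2.minAreaRect(np.argwhere(l==i)[:,::-1].astype(np.float32))) for i in range(1,n) if s[i,4]>25]
E
python3 - <<'E'
from h import *
im=cv2.cvtColor(cv2.imread("pics/top0.png"),cv2.COLOR_BGR2RGB)
for r in red(im): print(r, ray("top",*r[1],.159).round(4))
for p in [(182,167),(233,116),(298,178),(250,231)]: print(ray("top",*p,.142).round(3))
print("glue",ray("top",304,238,.094))
c=cv2.resize(im[100:260,170:380],None,fx=3.7,fy=3.7,interpolation=cv2.INTER_CUBIC)[...,::-1]
cv2.imwrite("pics/crop.png",c)
E
```

```text
([342, 182, 20, 20, 222], [351.1, 191.6], ((350.9310302734375, 191.32760620117188), (14.616005897521973, 15.695596694946289), 41.6335334777832)) [ 0.5769 -0.2149  0.159 ]
[0.647 0.2   0.142]
[0.773 0.072 0.142]
[ 0.615 -0.087  0.142]
[0.485 0.035 0.142]
glue [ 0.46517151 -0.10198843  0.094     ]
```

View pics/crop.png

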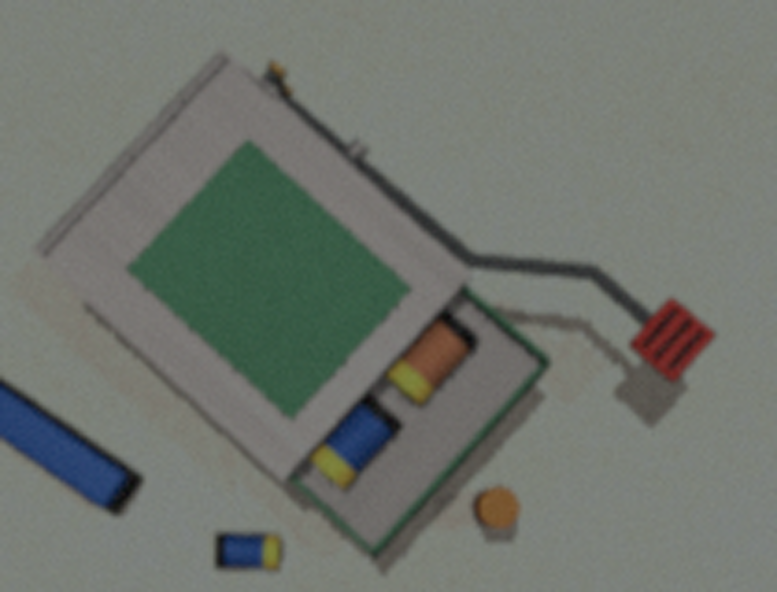

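The paddle's middle is at about (0.577, -0.216) and the box yaw is about 45°. I'll fly there with the fingers shutting and align the tool with the box.

Emit:
send_rows --steps '[[[0.0295,0.0194,0,0,0,2,-1],[0.0295,0.0194,0,0,0,2,-1],[0.0295,0.0194,0,0,0,2,-1],[0.0295,0.0194,0,0,0,2,-1],[0.0295,0.0194,0,0,0,2,-1]]]'

```text
time_s: 0.6
tool_pos: [0.2833, -0.4093, 0.3036]
ee_rot: [[0.907, 0.422, -0.0], [0.422, -0.907, 0.001], [-0.0, -0.001, -1.0]]
contact_force: [-0.2, 0.0, 0.1]
opening: 0.0125
grip_force: 0.0
```

Emit:
send_rows --steps '[[[0.0295,0.0194,0,0,0,2,-1],[0.0295,0.0194,0,0,0,2,-1],[0.0295,0.0194,0,0,0,2,-1],[0.0295,0.0194,0,0,0,2,-1],[0.0295,0.0194,0,0,0,2,-1]]]'

```text
time_s: 1.1
tool_pos: [0.4308, -0.3123, 0.3036]
ee_rot: [[0.819, 0.573, -0.0], [0.573, -0.819, 0.0], [-0.0, -0.001, -1.0]]
contact_force: [0.2, 0.0, 0.3]
opening: -0.0002
grip_force: 0.0
```

Emit:
send_rows --steps '[[[0.0295,0.0194,0,0,0,2,-1],[0.0295,0.0194,0,0,0,2,-1],[0.0295,0.0194,0,0,0,2,-1],[0.0295,0.0194,0,0,0,2,-1],[0.0295,0.0194,0,0,0,2,-1]]]'

```text
time_s: 1.6
tool_pos: [0.5784, -0.2153, 0.3034]
ee_rot: [[0.707, 0.707, -0.001], [0.707, -0.707, 0.0], [-0.0, -0.001, -1.0]]
contact_force: [0.6, 0.2, 0.4]
opening: 0.0003
grip_force: 0.0
```

Emit:
send_rows --steps '[[[0,0,-0.01,0,0,0,-1],[0,0,-0.01,0,0,0,-1],[0,0,-0.01,0,0,0,-1],[0,0,0,0,0,0,-1],[0,0,0,0,0,0,-1]]]'

```text
time_s: 2.1
tool_pos: [0.5765, -0.217, 0.2738]
ee_rot: [[0.709, 0.705, -0.001], [0.705, -0.709, 0.0], [-0.0, -0.001, -1.0]]
contact_force: [-0.7, 0.2, 0.1]
opening: 0.0001
grip_force: 0.0
```

```bash
python3 - <<'E'
from h import *
s=manip.observe();print(s["time_s"],s["tool_pos"],np.round(s["ee_rot"],3).tolist(),s["opening"],s["contact_force"])
a=manip.grab_frame("side");b=manip.grab_frame("top")
o=np.vstack([cv2.resize(a[100:260,160:460],(750,400),interpolation=2)[:300],cv2.resize(b[110:260,230:480],(750,450),interpolation=2)[:300]])
cv2.imwrite("pics/c1.png",o[...,::-1])
E
```

```text
2.1 [ 0.57653997 -0.2169671   0.27381703] [[0.709, 0.705, -0.001], [0.705, -0.709, 0.0], [-0.0, -0.001, -1.0]] 0.0001453663727255468 [-0.71260153  0.17773512  0.13349446]
```

View pics/c1.png

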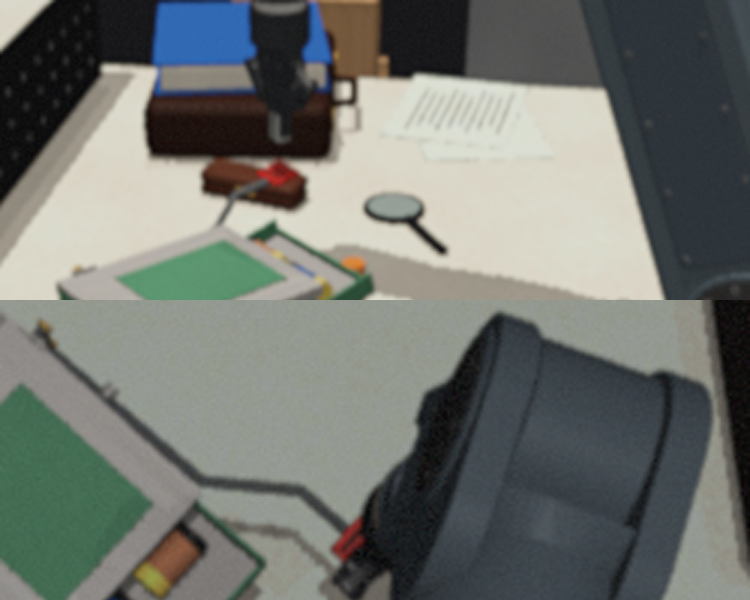

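The side view (upper half) shows the shut fingertips at (280,135), straight above the red paddle at (278,175). Now I'll go down to touch it.

Emit:
send_rows --steps '[[[0,0,-0.012,0,0,0,-1],[0,0,-0.012,0,0,0,-1],[0,0,-0.01,0,0,0,-1],[0,0,-0.006,0,0,0,-1],[0,0,-0.004,0,0,0,-1]]]'

```text
time_s: 2.7
tool_pos: [0.5767, -0.2165, 0.2293]
ee_rot: [[0.709, 0.706, -0.002], [0.706, -0.709, -0.0], [-0.001, -0.001, -1.0]]
contact_force: [-4.5, -2.2, 8.2]
opening: 0.0003
grip_force: 3.4
```

Emit:
send_rows --steps '[[[0,0,-0.003,0,0,0,-1],[0,0,-0.004,0,0,0,-1],[0,0,-0.005,0,0,0,-1],[0,0,-0.005,0,0,0,-1],[0,0,-0.005,0,0,0,-1]]]'

```text
time_s: 3.2
tool_pos: [0.5771, -0.2169, 0.2082]
ee_rot: [[0.709, 0.705, 0.0], [0.705, -0.709, -0.002], [-0.001, 0.001, -1.0]]
contact_force: [-4.3, -3.2, 5.6]
opening: 0.0003
grip_force: 3.0
```

Contact feels right at 6 to 8 N. I'll keep pressing.

Emit:
send_rows --steps '[[[0,0,-0.006,0,0,0,-1],[0,0,-0.006,0,0,0,-1],[0,0,-0.006,0,0,0,-1],[0,0,-0.006,0,0,0,-1],[0,0,-0.006,0,0,0,-1]]]'

```text
time_s: 3.7
tool_pos: [0.5772, -0.217, 0.1781]
ee_rot: [[0.709, 0.705, 0.0], [0.705, -0.709, -0.002], [-0.001, 0.001, -1.0]]
contact_force: [-2.7, -2.5, 6.1]
opening: -0.0003
grip_force: 2.9
```

Emit:
send_rows --steps '[[[0,0,-0.006,0,0,0,-1],[0,0,-0.006,0,0,0,-1],[0,0,-0.005,0,0,0,-1],[0,0,-0.004,0,0,0,-1],[0,0,-0.003,0,0,0,-1]]]'

```text
time_s: 4.2
tool_pos: [0.5781, -0.2161, 0.1541]
ee_rot: [[0.708, 0.706, 0.002], [0.706, -0.708, 0.001], [0.002, 0.001, -1.0]]
contact_force: [2.5, 2.6, 5.4]
opening: 0.0001
grip_force: 2.4
```

Emit:
send_rows --steps '[[[0,0,-0.002,0,0,0,-1],[0,0,-0.002,0,0,0,-1],[0,0,-0.001,0,0,0,-1],[0,0,-0.001,0,0,0,-1]]]'

```text
time_s: 4.6
tool_pos: [0.5779, -0.2163, 0.1482]
ee_rot: [[0.708, 0.706, 0.001], [0.706, -0.708, 0.0], [0.001, 0.001, -1.0]]
contact_force: [2.2, 2.2, 5.4]
opening: -0.0002
grip_force: 2.3
```

Emit:
send_rows --steps '[[[0,0,-0.001,0,0,0,-1],[0,0,-0.001,0,0,0,-1]]]'

```text
time_s: 4.8
tool_pos: [0.5779, -0.2163, 0.1462]
ee_rot: [[0.708, 0.706, 0.001], [0.706, -0.708, 0.0], [0.001, 0.001, -1.0]]
contact_force: [2.3, 1.3, 5.0]
opening: -0.0003
grip_force: 2.2
```

Emit:
send_rows --steps '[[[0,0,-0.001,0,0,0,-1],[0,0,-0.001,0,0,0,-1],[0,0,0,0,0,0,-1]]]'

```text
time_s: 5.1
tool_pos: [0.578, -0.2163, 0.1457]
ee_rot: [[0.708, 0.706, 0.002], [0.706, -0.708, -0.0], [0.002, 0.002, -1.0]]
contact_force: [-3.2, 2.8, 17.5]
opening: 0.0003
grip_force: 8.4
```

Emit:
send_rows --steps '[[[0,0,-0.001,0,0,0,-1],[0,0,0,0,0,0,-1],[0,0,0,0,0,0,-1]]]'

```text
time_s: 5.4
tool_pos: [0.578, -0.2163, 0.1455]
ee_rot: [[0.708, 0.706, 0.003], [0.706, -0.708, -0.001], [0.002, 0.003, -1.0]]
contact_force: [-4.0, 4.6, 24.6]
opening: -0.0002
grip_force: 12.0
```

```bash
python3 - <<'E'
from h import *
a=manip.grab_frame("side");b=manip.grab_frame("top")
s=manip.observe();print(s["time_s"],s["tool_pos"],s["contact_force"])
o=np.vstack([cv2.resize(a[100:260,160:460],(750,400),interpolation=2)[:300],cv2.resize(b[110:260,170:420],(750,450),interpolation=2)[100:400]])
cv2.imwrite("pics/c2.png",o[...,::-1])
E
```

```text
5.5 [ 0.57795575 -0.21626811  0.14556822] [-4.63007332  4.65608885 23.8683886 ]
```

View pics/c2.png

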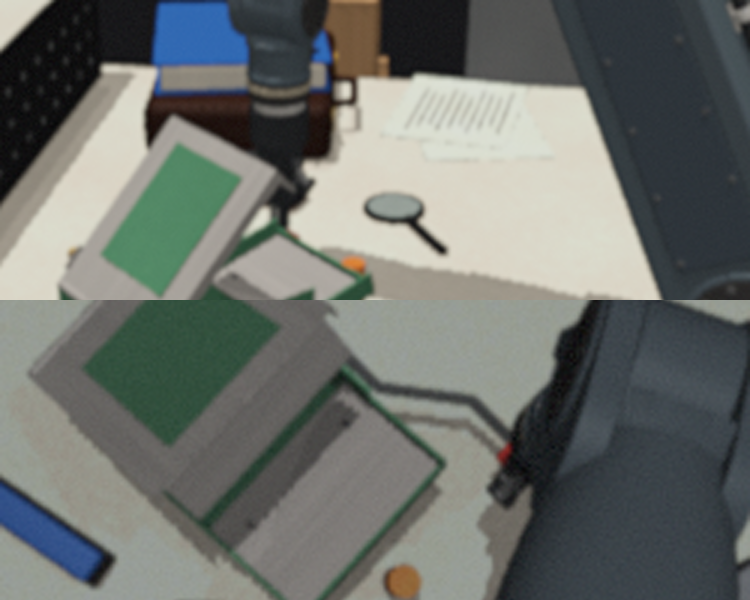

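The paddle is on its stop at 24 N, the lid is wide open at (170,200), and the tray at (330,480) is empty, so both batteries are in. I'll hold briefly, then ease the paddle up.

Emit:
send_rows --steps '[[[0,0,0,0,0,0,-1],[0,0,0,0,0,0,-1],[0,0,0,0,0,0,-1],[0,0,0,0,0,0,-1],[0,0,0,0,0,0,-1]]]'

```text
time_s: 6.0
tool_pos: [0.578, -0.2163, 0.1456]
ee_rot: [[0.708, 0.706, 0.003], [0.706, -0.708, -0.0], [0.002, 0.003, -1.0]]
contact_force: [-3.9, 4.0, 23.8]
opening: -0.0004
grip_force: 12.0
```

Emit:
send_rows --steps '[[[0,0,0.003,0,0,0,-1],[0,0,0.004,0,0,0,-1],[0,0,0.005,0,0,0,-1],[0,0,0.005,0,0,0,-1],[0,0,0.005,0,0,0,-1]]]'

```text
time_s: 6.5
tool_pos: [0.577, -0.2168, 0.1651]
ee_rot: [[0.709, 0.705, -0.001], [0.705, -0.709, -0.001], [-0.001, -0.0, -1.0]]
contact_force: [-1.5, -3.6, 4.0]
opening: -0.0004
grip_force: 2.3
```

Emit:
send_rows --steps '[[[0,0,0.005,0,0,0,-1],[0,0,0.005,0,0,0,-1],[0,0,0.005,0,0,0,-1],[0,0,0.005,0,0,0,-1],[0,0,0.005,0,0,0,-1]]]'

```text
time_s: 7.0
tool_pos: [0.5772, -0.2163, 0.1903]
ee_rot: [[0.708, 0.706, -0.0], [0.706, -0.708, 0.0], [-0.0, -0.0, -1.0]]
contact_force: [-2.4, -3.6, 5.4]
opening: -0.0002
grip_force: 2.5
```

Emit:
send_rows --steps '[[[0,0,0.005,0,0,0,-1],[0,0,0.005,0,0,0,-1],[0,0,0.005,0,0,0,-1],[0,0,0.005,0,0,0,-1],[0,0,0.004,0,0,0,-1]]]'

```text
time_s: 7.5
tool_pos: [0.5781, -0.2153, 0.2147]
ee_rot: [[0.708, 0.706, 0.002], [0.706, -0.708, 0.002], [0.003, -0.0, -1.0]]
contact_force: [1.8, 3.3, 4.8]
opening: -0.0002
grip_force: 2.6
```

Emit:
send_rows --steps '[[[0,0,0.003,0,0,0,-1],[0,0,0.003,0,0,0,-1],[0,0,0.003,0,0,0,-1],[0,0,0.003,0,0,0,-1],[0,0,0.002,0,0,0,-1]]]'

```text
time_s: 8.0
tool_pos: [0.5777, -0.2161, 0.2283]
ee_rot: [[0.708, 0.706, 0.001], [0.706, -0.708, 0.0], [0.001, 0.0, -1.0]]
contact_force: [3.6, 4.1, 4.1]
opening: -0.0001
grip_force: 2.7
```

Still following the paddle, with a few mm left.

Emit:
send_rows --steps '[[[0,0,0.002,0,0,0,-1],[0,0,0.002,0,0,0,-1],[0,0,0.002,0,0,0,-1],[0,0,0.002,0,0,0,-1],[0,0,0.002,0,0,0,-1]]]'

```text
time_s: 8.5
tool_pos: [0.5766, -0.2166, 0.2373]
ee_rot: [[0.709, 0.705, -0.002], [0.705, -0.709, -0.0], [-0.002, -0.001, -1.0]]
contact_force: [0.6, -0.4, -0.6]
opening: 0.0001
grip_force: 0.0
```

Emit:
send_rows --steps '[[[0,0,0.005,0,0,0,-1],[0,0,0.01,0,0,0,-1],[0,0,0.015,0,0,0,-1],[0,0,0.02,0,0,0,-1],[0,0,0.02,0,0,0,-1]]]'

```text
time_s: 9.0
tool_pos: [0.5771, -0.2164, 0.3092]
ee_rot: [[0.709, 0.706, -0.0], [0.706, -0.709, -0.0], [-0.0, -0.0, -1.0]]
contact_force: [0.8, -0.4, -0.4]
opening: 0.0001
grip_force: 0.0
```

Emit:
send_rows --steps '[[[-0.03,-0.02,0.01,0,0,0,-1],[-0.03,-0.02,0,0,0,0,-1],[-0.03,-0.02,0,0,0,0,-1],[-0.03,-0.02,0,0,0,0,-1],[-0.03,-0.02,0,0,0,0,-1]]]'

```text
time_s: 9.5
tool_pos: [0.4261, -0.317, 0.3187]
ee_rot: [[0.708, 0.706, 0.0], [0.706, -0.708, -0.001], [-0.0, 0.001, -1.0]]
contact_force: [-0.3, -0.3, 0.6]
opening: -0.0001
grip_force: 0.0
```

```bash
python3 - <<'E'
from h import *
a=manip.grab_frame("side");b=manip.grab_frame("top")
s=manip.observe();print(s["time_s"],s["tool_pos"],s["contact_force"])
for r in red(b): print(r[:2],ray("top",*r[1],.159).round(4))
o=np.vstack([cv2.resize(a[100:260,160:460],(750,400),interpolation=2)[:300],cv2.resize(b[110:260,170:420],(750,450),interpolation=2)[100:400]])
cv2.imwrite("pics/c3.png",o[...,::-1])
E
```

```text
9.6 [ 0.42437126 -0.31802791  0.31902813] [ 9.19315822e-01  1.02182257e+00 -1.00646121e-03]
([342, 182, 20, 20, 225], [351.0, 191.5]) [ 0.5771 -0.2147  0.159 ]
```

View pics/c3.png

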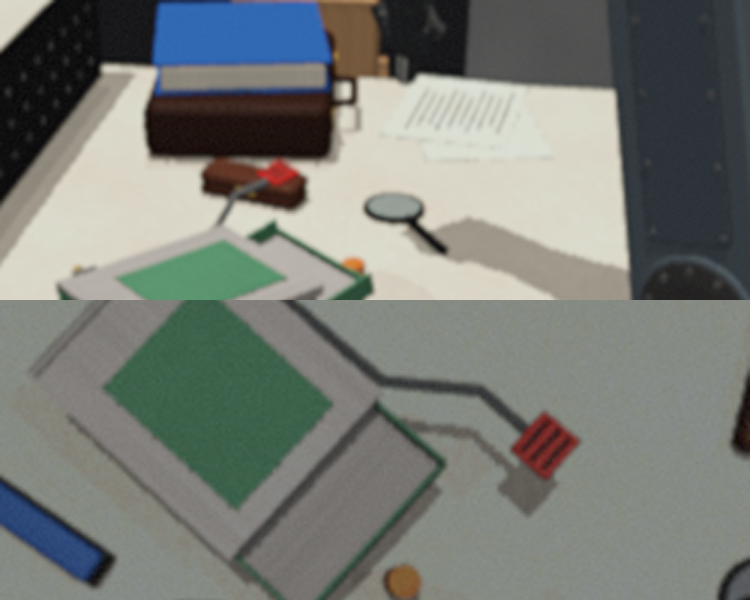

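The lid is shut, the tray is empty, and the paddle is back at its rest pixel (351,191.5). The arm is clear, so I'll hand the job in.

```bash
python3 -c "
from workcell import manip
print(manip.close_job())"
```

```text
the job is handed in; nothing more can be done
None
```

I pressed the paddle to its stop, both batteries rolled into the box, and I eased the lid shut and moved the arm clear; the job is handed in at about 9.6 s of the 40 s, but no verdict came back.

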